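Bump-test a gas detector: aim its head, then hold the test-gas lever

ROBOT

A 6-joint arm with a two-finger parallel gripper is mounted at the origin on the work surface. World frame = base frame: x ahead of the robot, y to its left, z up, the work surface at z = 0. Lengths are in m, angles in degrees, forces in N, time in s.
With the tool pointing down it reaches from about 0.275 to 1 m from the base axis. Payload 8.4 kg.
Tool frame: the origin (TCP) lies midway between the tips of the shut fingers; the grasp point (between the pads) lies 19 mm behind it (robot.hold_point_z is the distance from the TCP to the grasp point, in m); z points along the fingers, y is the direction in which the jaws open and shut (so a half turn about z gives the same grasp; the last joint's range is limited). The gripper opens to 85 mm and grips with 20 to 120 N. Pads are 22 mm wide; open, the fingers measure 114 mm over their backs; the gripper's body (76 mm by 85 mm) begins 54 mm behind the grasp point. The pads swing forward as they close: fully open they stand 13 mm farther back than shut.
Start: joints at [-73.19, 20.225, 93.587, -0, 66.188, -0.138], TCP at [0.182, -0.598, 0.231] pointing down, gripper open.
Joint ranges: [-150.9, 150.9], [-52.94, 120.26], [3.33, 152.33], [-74.26, 254.26], [0, 154.13], [-172.89, 172.89]. Speed limits (degrees/s): [127.2, 127.2, 159.86, 180, 180, 180].

INTERFACE

Orientations are given as [roll, pitch, yaw] about the fixed x, y, z axes, in that order (R = Rz(yaw) Ry(pitch) Rx(roll)).
In Python, from rig import robot, cams, workorder gives the robot as it stands. The module is installed in compiled form; this text tells all that it offers.
- The arm moves only by the shell command python3 -m jog 'ROWS' [OPENING] [FORCE]. ROWS is JSON, a list of rows, each a list of 2 entries, a list of its own where there are three numbers: the shift along the world's x, y, z in units of 0.1 m (1.0 is 0.1 m), then the turn, a rotation vector about the world's x, y, z in units of 180 degrees (1.0 is 180 degrees). In form: [[[x, y, z], [ax, ay, az]], ...]. A call has 1 to 8 rows; each row is the pose to reach, as a shift and turn from the pose commanded when the call began, turning the shorter way round; what a row does not reach only later rows make up. A row lasts 1/8 s, in which the tool goes at most 62.5 mm and 10.7 degrees, less where a joint would pass 70% of its speed; a pose out of reach is approached as far as the arm can. A call with a number of a shift or a turn outside -1 to 1 is refused whole. A call with a gripper value outside its range is refused whole. OPENING is the closure, from -1 (fully open) to 1 (shut), set as the call begins (- or left out, the last holds). The fingers move at their own pace and stop on an object; FORCE is the grip in N (left out, the last holds). Time passes only in rows, so rows that repeat a pose let the fingers close. It gives the time, the measured TCP pose, the force and the opening at its end, in the units of the state.
- robot.read_state(): the state, without advancing time (a new reading comes with each control period).
- cams.get_image(name): name is "side" or "top"; returns a dict with "image" (420x560x3 uint8, red, green, blue), "fov_y" (degrees; the focal length in pixels is half the picture's height over the tangent of half this angle, whatever the lens; pixels are square), "cx", "cy" (the principal point, pixels), "dist" ([k1, k2, p1, p2, k3] as OpenCV has them; the pictures are not rectified), "xyz" and "rotation" of the camera in the world. Camera axes: x right, y down, z forward; pixel columns grow to the right and rows downward; lengths in m; the calibration is good to about 2 mm. A picture is of the moment at which its call begins. There is no depth.
- workorder.hand_in(): hands the job in, once; it reports no verdict.
The state is a dict: "clock": time; "q": joint angles; "joint_velocities": joint speeds; "tau": joint torques, N m; "ee_pos": TCP position; "eef_rot": TCP orientation; "wrist_force": force on the tool from outside, world axes, zero at the start; "moment": the same for the moment, N m; "grip_width": finger opening in m.
Only numpy, scipy, OpenCV 4.12 (cv2) and the standard library are available. Lean on these libraries where they do the work, as an engineer would, in place of code of your own. Each camera call takes 0.05 s, during which the arm holds its last target.

TASK

Bump-test the gas detector: using its rear handle, swivel and tilt the detector head until its round snout points straight at the tip of the dispenser's nozzle, and let go of it. Then press the dispenser's spring-return lever down only half way, to level (in line with the fixed rail beside it), hold it there steadily for at least two seconds and finish while still holding it level, with the head still aimed. Leave the wrench, screwdriver, junction box and box cover lying where they are.

Things in the scene. Friction and masses are not known exactly. Their poses are not given: they have to be found in the camera images.
- det_base: Fixed bracket of the gas detector: dark steel disc 110 mm across and 12 mm thick with a post 28 mm across, up to 100 mm high. Origin: centre of the disc's underside. The vertical swivel axis is its z axis; its x axis is where the snout heads when joint swivel reads 0.
- swivel (a joint): Swivel angle of the detector head about the post's vertical axis (rad), positive counter-clockwise seen from above, limits -1.2 to 1.2; 0 = snout heading along det_base's x axis. Stiff friction joint (0.22 N m): stays where it is left.
- tilt (a joint): Tilt of the detector head about the level axis through point pivot, across the head (rad): 0 = snout level, positive = snout tips down and the rear handle rises, limits -0.7 to 0.7. Stiff friction joint (0.25 N m): stays where it is left.
- pivot (a point): Centre of the detector head, where the swivel and tilt axes cross, on the snout's centre line, 160 mm above the work surface. The head is a white plastic box 80 x 70 x 56 mm (length, width, height) centred here, held in a steel yoke 84 mm wide. x axis: along the snout's centre line, forward; y: across; z: up through the head's top.
- sensor (a point): Centre of the flat front of the snout, a grey round stub 44 mm across, 62 mm ahead of pivot. Axes as pivot: x points straight out of the snout.
- aim_grip (a point): Centre of the rear handle: a black rubber cross-grip, a round-ended bar 22 mm thick and 38 mm long lying across the head (along its y axis), 120 mm behind pivot on the snout's centre line, on the end of a 10 mm rod. Axes as pivot. Can be taken from above, fingers closing on its two round ends (38 mm) across the rod; nothing stands beside it.
- dispenser: Fixed test-gas dispenser: grey enclosure 160 x 110 x 105 mm (x, y, z) with a gauge on its -x face, the nozzle on its +y face and the lever on top. Origin: centre of its underside. The lever hinge lies along its y axis at x = +55, z = 150 mm; a thin fixed level rail (95 x 5 x 6 mm, centre at y = -47 mm), top at z = 154 mm, flush with the lever's top when the lever is level.
- nozzle (a point): Centre of the tip of the brass nozzle, a tube 14 mm across sticking out of the dispenser's +y face, tip 100 mm from the dispenser's middle and 85 mm above the work surface.
- lever (a joint): Angle of the spring-return lever (rad): 0 = at rest, raised 0.40 rad above level; grows as it is pressed down; 0.40 = level; 0.70 = bottom stop. It springs back when let go: pressed at lever_pad it takes about 4 N to start, 8 N at level, 12 N at the bottom.
- lever_pad (a point): Pressing point on the top face of the lever's free end (ribbed), 80 mm from the hinge. The lever is a steel plate 95 x 36 x 8 mm reaching from the hinge towards the dispenser's -x side. When level this point lies 154 mm above the work surface at dispenser x = -25, y = 0 mm; at rest about 185 mm high, at x = -17 mm.
- wrench: Bystander: steel wrench 200 mm long lying on the surface between the dispenser and the detector. Leave alone.
- screwdriver: Bystander: screwdriver 200 mm long lying on the far side. Leave alone.
- junction_box: Bystander: open white plastic box 110 x 110 x 50 mm. Leave alone.
- box_cover: Bystander: flat white plastic cover 110 x 110 x 12 mm. Leave alone.
Things that resemble listed ones, but are neither listed nor needed, are in the scene too. What is shaped like the det_base but blue is not meant.

How it is judged:
By the outcome, as a careful person would: the job done as asked, in the order asked, and still so for the second after the job is handed in, while the arm keeps its last pose, push and grip.
It also fails if it takes over 54 s, if anything falls off the work surface, if the arm or the gripper's body presses on something with over 40 N, if the wrist force passes 120 N, or if a joint passes its speed limit or range.

## Working session

There is one attempt and no reset: what is moved stays moved. The work goes in short steps, Python scripts to look and compute and a shell command to move; the robot and the scene stay as the last step left them, time stands still between calls to the robot, and variables do not carry over. Pictures are saved under pics/ and viewed, and the job is handed in when it is done.

```bash
mkdir -p pics
cat > h.py <<'E'
import numpy as np, cv2
from rig import robot, cams, workorder
def grab(n,f=None):
    d=cams.get_image(n)
    if f: cv2.imwrite('pics/'+f,d['image'][:,:,::-1])
    return d
def KD(d):
    f=210/np.tan(np.radians(d['fov_y'])/2)
    return np.array([[f,0,d['cx']],[0,f,d['cy']],[0,0,1]]),np.array(d['dist'],float)
def Rm(d):
    R=np.array(d['rotation'],float)
    if R.shape!=(3,3):
        from scipy.spatial.transform import Rotation as Q
        R=Q.from_euler('xyz',R,degrees=True).as_matrix()
    return R
def ray(d,uv):
    K,D=KD(d); p=cv2.undistortPoints(np.array([[uv]],float),K,D)[0,0]
    v=Rm(d)@np.array([p[0],p[1],1]); return np.array(d['xyz'],float),v/np.linalg.norm(v)
def onz(d,uv,z):
    o,v=ray(d,uv); return o+v*(z-o[2])/v[2]
def tri(d1,u1,d2,u2):
    a,v=ray(d1,u1); b,w=ray(d2,u2)
    s=np.linalg.lstsq(np.c_[v,-w],b-a,rcond=None)[0]
    p,q=a+s[0]*v,b+s[1]*w; return (p+q)/2,np.linalg.norm(p-q)
def proj(d,P):
    K,D=KD(d);R=Rm(d); t=-R.T@np.array(d['xyz'],float)
    return cv2.projectPoints(np.array(P,float).reshape(-1,1,3),cv2.Rodrigues(R.T)[0],t,K,D)[0][:,0]
E
python3 - <<'E'
from h import *
for n in('top','side'):
    d=grab(n,n+'0.png'); print({k:v for k,v in d.items() if k!='image'})
print(robot.read_state())
E
```

```text
{'fov_y': 55.30098022694912, 'cx': 284.5920719078106, 'cy': 199.00125807460296, 'dist': array([-0.05351947,  0.        ,  0.        ,  0.        ,  0.        ]), 'xyz': array([0.44146211, 0.02031573, 0.86597734]), 'rotation': array([-1.72039616e+02,  7.65435715e-02, -9.08326275e+01])}
{'fov_y': 43.10840130522454, 'cx': 290.73228307450984, 'cy': 210.59251695658304, 'dist': array([-0.18174959,  0.        ,  0.        ,  0.        ,  0.        ]), 'xyz': array([0.41652521, 0.9245558 , 1.13695531]), 'rotation': array([-138.00013103,    0.82367809, -170.90232609])}
{'clock': 0.1, 'q': array([-7.31908606e+01,  2.02589349e+01,  9.36243691e+01,  7.29386005e-04,
        6.61884896e+01, -1.38539524e-01]), 'joint_velocities': array([-0.01204659, -0.01633353, -0.13448753, -0.01225439,  0.0193615 ,
       -0.00463505]), 'tau': array([ 1.97933718e-04, -6.06355977e+01, -3.42820573e+01,  9.81779181e-06,
        4.04395396e-03, -6.63454912e-06]), 'ee_pos': array([ 0.18205618, -0.5974509 ,  0.23063555]), 'eef_rot': array([-1.79928208e+02, -8.40522607e-04,  1.69473835e+01]), 'wrist_force': array([ 0.05333058,  0.86390299, -0.40577772]), 'moment': array([-0.06228765, -0.02848117,  0.00053871]), 'grip_width': 0.08529249952081701}
```

View pics/top0.png

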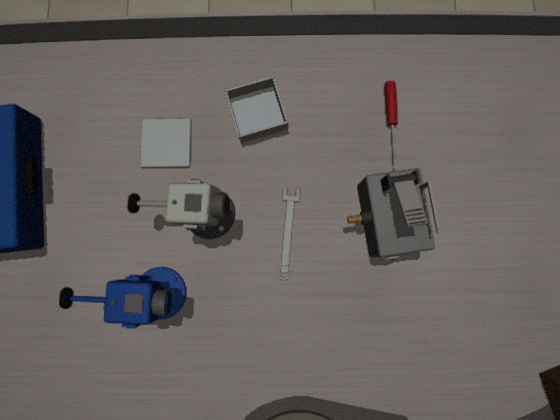

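View pics/side0.png

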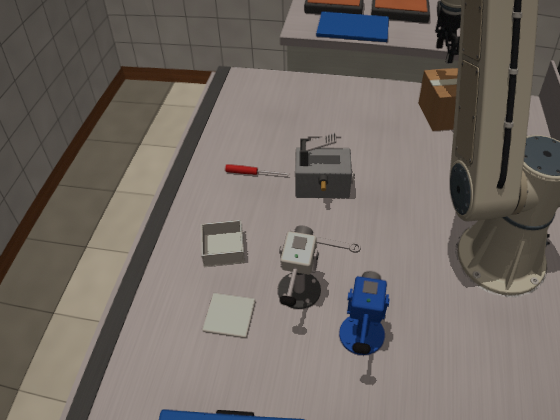

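The white detector sits at about (195,203) in the top view, with its grip at (134,203). The nozzle tip is near (349,219), and the blue detector is a decoy. In the side view the grip is at (288,298) and the nozzle at (323,184). I'll zoom in next.

Run:
```python
import cv2
a=cv2.imread('pics/top0.png');b=cv2.imread('pics/side0.png')
cv2.imwrite('pics/z1.png',cv2.resize(a[155:275,110:250],None,fx=5,fy=5,interpolation=cv2.INTER_CUBIC))
cv2.imwrite('pics/z2.png',cv2.resize(a[155:275,320:460],None,fx=5,fy=5,interpolation=cv2.INTER_CUBIC))
cv2.imwrite('pics/z3.png',cv2.resize(b[215:335,240:380],None,fx=5,fy=5,interpolation=cv2.INTER_CUBIC))
cv2.imwrite('pics/z4.png',cv2.resize(b[120:220,270:380],None,fx=6,fy=6,interpolation=cv2.INTER_CUBIC))
```

```text
(no output)
```

View pics/z1.png

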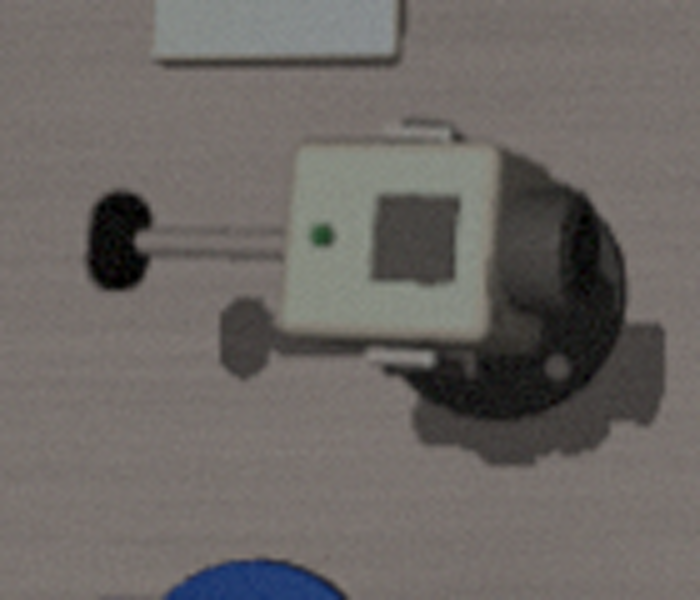

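View pics/z2.png

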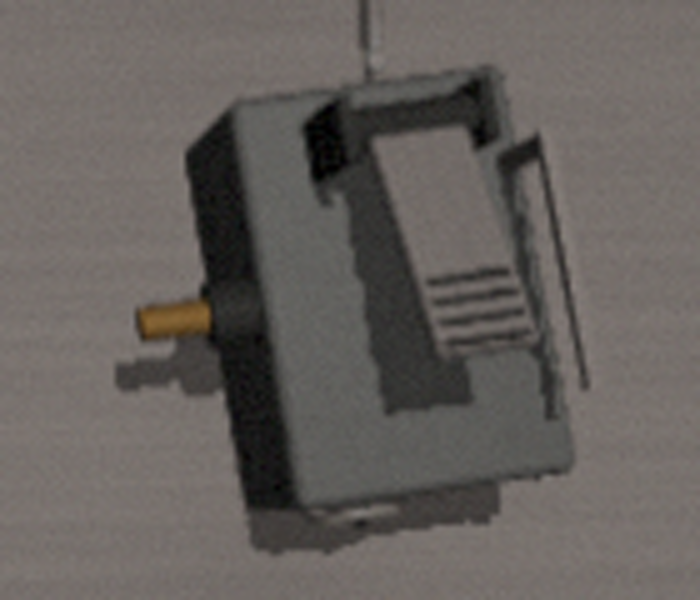

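View pics/z3.png

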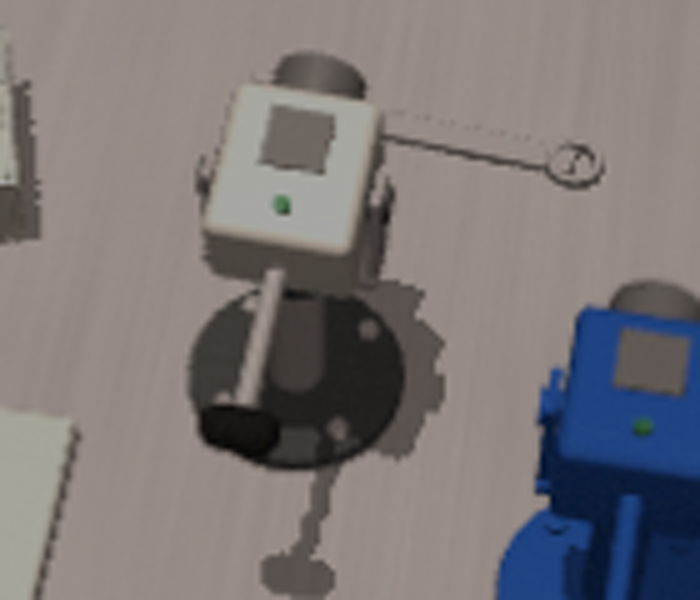

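View pics/z4.png

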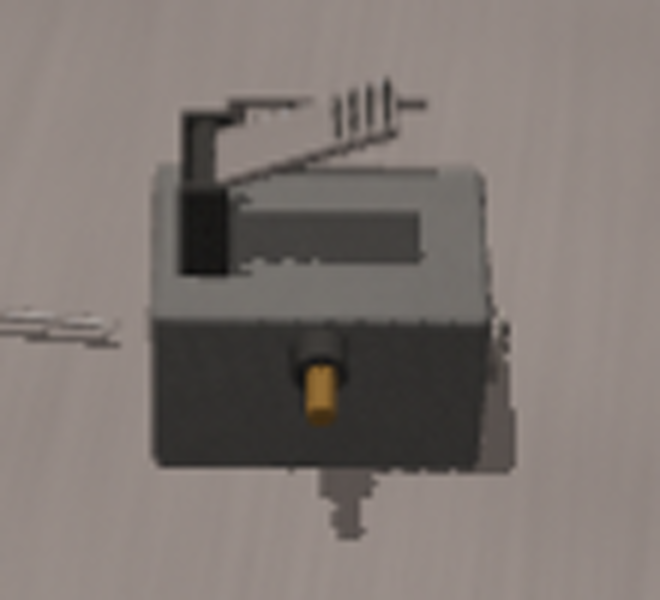

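Run:
```python
from h import *
t=grab('top');s=grab('side')
zt=lambda x,y,o,f:(o[0]+x/f,o[1]+y/f)
T=lambda x,y:zt(x,y,(110,155),5); S=lambda x,y:zt(x,y,(240,215),5)
T2=lambda x,y:zt(x,y,(320,155),5); S2=lambda x,y:zt(x,y,(270,120),6)
print('grip',tri(t,T(119,241),s,S(240,428)))
print('disc side',onz(s,S(297,377),.012))
noz=tri(t,T2(139,324),s,S2(320,413));print('noz',noz, onz(t,T2(139,324),.085),onz(s,S2(320,413),.085))
# head top corners top / side : rear-far, front-far, front-near, rear-near
for a,b in (((297,143),(205,232)),((500,143),(236,82)),((490,340),(385,103)),((278,335),(352,253))):
    print('corner',tri(t,T(*a),s,S(*b)))
# dispenser top corners
for a in ((240,100),(490,68),(575,470),(300,505)): print('dtop',onz(t,T2(*a),.105))
for a in ((157,320),(490,320),(482,170),(160,170)): print('dtopS',onz(s,S2(*a),.105))
# rail top corners
print('rail',onz(t,T2(540,135),.154),onz(t,T2(588,388),.154))
print('leverend',tri(t,T2(437,357),s,S2(400,130)),[onz(t,T2(*a),.19) for a in((437,357),(540,345))],[onz(t,T2(*a),.15) for a in((370,140),(462,125))])
```

```text
grip (array([0.53870798, 0.30004446, 0.13329367]), np.float64(0.0028940908264415703))
disc side [0.52833798 0.19059083 0.012     ]
noz (array([ 0.50649668, -0.10352891,  0.08297341]), np.float64(0.0029181680156525865)) [ 0.5077889  -0.10322959  0.085     ] [ 0.50486228 -0.10142997  0.085     ]
corner (array([0.56711024, 0.22310261, 0.17110808]), np.float64(0.003981311422202914))
corner (array([0.56398862, 0.14786409, 0.18766479]), np.float64(0.0019520156193656398))
corner (array([0.49501212, 0.15045888, 0.18787017]), np.float64(0.004080283031644077))
corner (array([0.49931021, 0.22722856, 0.17399372]), np.float64(0.003180091136814289))
dtop [ 0.59244978 -0.14248466  0.105     ]
dtop [ 0.60387503 -0.24107748  0.105     ]
dtop [ 0.44780991 -0.26442197  0.105     ]
dtop [ 0.43665548 -0.15862035  0.105     ]
dtopS [ 0.58522389 -0.13101924  0.105     ]
dtopS [ 0.43191911 -0.15359308  0.105     ]
dtopS [ 0.44416538 -0.2583352   0.105     ]
dtopS [ 0.59969881 -0.23539462  0.105     ]
rail [ 0.56836712 -0.24106603  0.154     ] [ 0.47639966 -0.25262177  0.154     ]
leverend (array([ 0.48386436, -0.18919939,  0.1846819 ]), np.float64(0.0050423283096714165)) [array([ 0.48604029, -0.18760787,  0.19      ]), array([ 0.48951326, -0.22320898,  0.19      ])] [array([ 0.56806496, -0.1797743 ,  0.15      ]), array([ 0.573166  , -0.21394005,  0.15      ])]
```

Run:
```python
from h import *
t=grab('top');s=grab('side')
for x,y in ((625,285),(605,350),(560,395),(497,418),(440,400)):print('T',onz(t,(110+x/5,155+y/5),.012))
def fit(P):
    P=np.array(P)[:,:2]
    from scipy.optimize import least_squares
    return least_squares(lambda c:np.hypot(*(P-c).T)-.055,P.mean(0)).x
print('top',fit([onz(t,(110+x/5,155+y/5),.012) for x,y in((625,285),(605,350),(560,395),(497,418),(440,400))]))
pts=[(188,370),(195,410),(220,440),(405,370),(395,415),(195,335),(215,305),(398,335)]
print('side',fit([onz(s,(240+x/5,215+y/5),.012) for x,y in pts]))
for c in((.531,.186),):
  for d,n,o,f in((t,'top',(110,155),5),(s,'side',(240,215),5)):
    a=np.linspace(0,6.28,12);print(n,((proj(d,np.c_[c[0]+.055*np.cos(a),c[1]+.055*np.sin(a),0*a+.012])-o)*f).round().astype(int).tolist())
```

```text
T [0.53431325 0.12643203 0.012     ]
T [0.50653067 0.13493124 0.012     ]
T [0.4876027  0.15408087 0.012     ]
T [0.47817904 0.18091369 0.012     ]
T [0.48613403 0.20538742 0.012     ]
top [0.53467476 0.18163023]
side [0.52976559 0.18603107]
top [[488, 168], [419, 189], [372, 243], [360, 314], [389, 380], [449, 418], [521, 418], [583, 378], [613, 311], [603, 240], [557, 187], [488, 168]]
side [[186, 355], [193, 406], [232, 447], [292, 462], [353, 447], [393, 408], [401, 356], [375, 311], [324, 284], [264, 283], [213, 310], [186, 355]]
```

```bash
python3 -m jog '[[[0.2,0.45,0.35],[0,0,0.022]],[[0.4,1.0,0.7],[0,0,0.044]]]' -1
python3 -m jog '[[[0.2,0.5,0],[0,0,0.022]],[[0.4,1.0,0],[0,0,0.044]]]'
python3 -m jog '[[[0.2,0.5,0],[0,0,0.022]],[[0.4,1.0,0],[0,0,0.044]]]'
```

```text
clock: 0.55
ee_pos: [0.2208, -0.5016, 0.2986]
eef_rot: [-180.0, -0.0, 24.9]
wrist_force: [0.5, 0.7, 0.9]
grip_width: 0.0854
clock: 0.8
ee_pos: [0.261, -0.401, 0.2989]
eef_rot: [179.9, -0.0, 32.9]
wrist_force: [0.3, 0.1, -0.8]
grip_width: 0.0853
clock: 1.05
ee_pos: [0.3009, -0.3009, 0.2985]
eef_rot: [180.0, -0.0, 40.8]
wrist_force: [0.5, -1.2, -0.0]
grip_width: 0.0851
```

```bash
python3 -m jog '[[[0.2,0.5,0],[0,0,0.022]],[[0.4,1.0,0],[0,0,0.044]]]'
python3 -m jog '[[[0.2,0.5,0],[0,0,0.022]],[[0.4,1.0,0],[0,0,0.044]]]'
python3 -m jog '[[[0.2,0.5,0],[0,0,0.022]],[[0.4,1.0,0],[0,0,0.044]]]'
python3 -m jog '[[[0.2,0.5,0],[0,0,0.022]],[[0.4,1.0,0],[0,0,0.044]]]'
python3 -m jog '[[[0.2,0.5,0],[0,0,0.022]],[[0.4,1.0,0],[0,0,0.044]]]'
python3 -m jog '[[[0.2,0.5,0],[0,0,0.017]],[[0.38,1.0,0],[0,0,0.034]],[[0.38,1.0,0],[0,0,0.034]]]'
python3 - <<'E'
from h import *
t=grab('top','top1.png');s=grab('side','side1.png')
E
```

```text
clock: 1.3
ee_pos: [0.3409, -0.2009, 0.2986]
eef_rot: [179.9, -0.0, 48.7]
wrist_force: [0.9, 0.1, -0.2]
grip_width: 0.0856
clock: 1.55
ee_pos: [0.3809, -0.1008, 0.2987]
eef_rot: [179.9, -0.0, 56.7]
wrist_force: [-0.3, -0.3, -0.6]
grip_width: 0.0854
clock: 1.8
ee_pos: [0.4209, -0.0007, 0.2987]
eef_rot: [179.9, -0.0, 64.6]
wrist_force: [0.7, -0.5, -0.5]
grip_width: 0.0857
clock: 2.05
ee_pos: [0.4609, 0.0994, 0.2986]
eef_rot: [180.0, -0.0, 72.5]
wrist_force: [-0.8, -1.3, -0.0]
grip_width: 0.0855
clock: 2.3
ee_pos: [0.5009, 0.1994, 0.2984]
eef_rot: [180.0, -0.0, 80.5]
wrist_force: [0.5, -0.7, 0.1]
grip_width: 0.0851
clock: 2.68
ee_pos: [0.5391, 0.3006, 0.2976]
eef_rot: [-180.0, -0.0, 86.6]
wrist_force: [-0.4, 0.1, -0.1]
grip_width: 0.0856
```

View pics/top1.png

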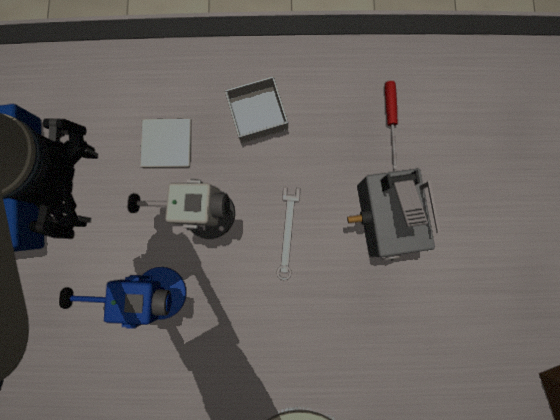

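View pics/side1.png

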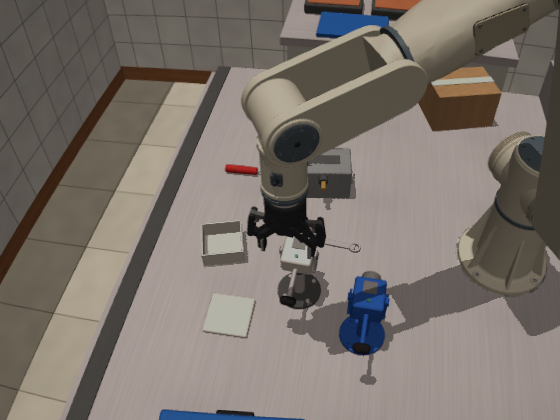

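```bash
python3 -m jog '[[[0,0,-0.5],[0,0,0]],[[0,0,-1.0],[0,0,0]]]'
python3 -m jog '[[[0,0,-0.3],[0,0,0]],[[0,0,-0.6],[0,0,0]],[[0,0,-0.87],[0,0,0]],[[0,0,-0.87],[0,0,0]]]'
python3 - <<'E'
from h import *
t=grab('top','top2.png');s=grab('side','side2.png')
cv2.imwrite('pics/z5.png',cv2.resize(s['image'][180:340,200:380,::-1],None,fx=4,fy=3.7))
cv2.imwrite('pics/z6.png',cv2.resize(t['image'][100:260,60:240,::-1],None,fx=4,fy=3.7))
E
```

```text
clock: 3.02
ee_pos: [0.5386, 0.2963, 0.1982]
eef_rot: [179.9, -0.0, 86.3]
wrist_force: [-1.2, -0.9, 0.0]
grip_width: 0.0852
clock: 3.52
ee_pos: [0.537, 0.2955, 0.1099]
eef_rot: [-179.8, 0.1, 86.3]
wrist_force: [0.4, -0.1, 0.8]
grip_width: 0.0852
```

View pics/z5.png

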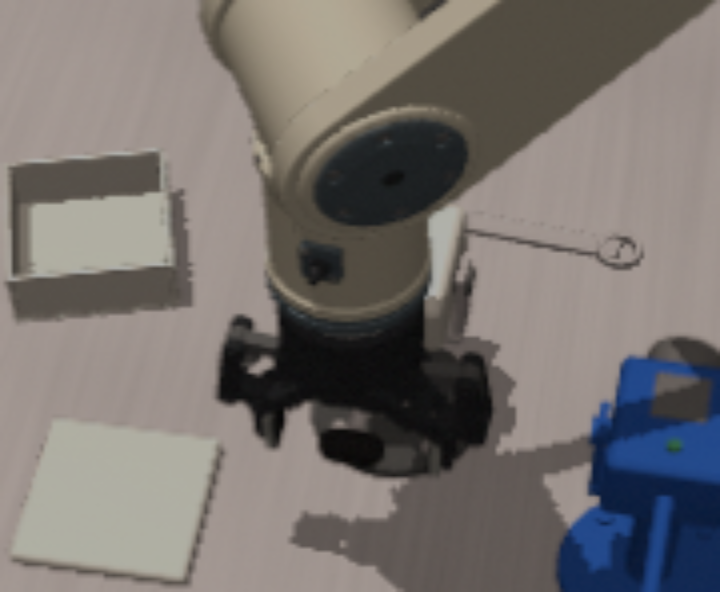

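View pics/z6.png

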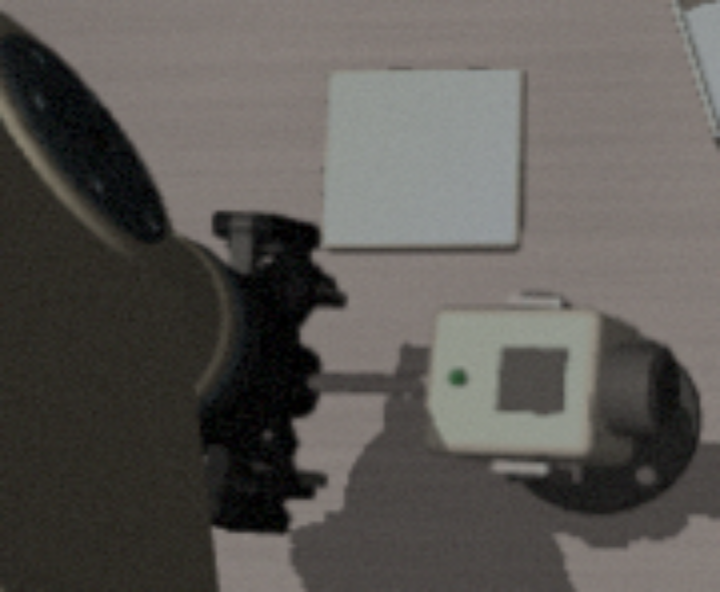

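```bash
python3 -m jog '[[[0.02,0.045,0],[0,0,0]],[[0.02,0.045,0],[0,0,0]]]'
python3 -m jog '[[[0,0,0],[0,0,0]],[[0,0,0],[0,0,0]],[[0,0,0],[0,0,0]],[[0,0,0],[0,0,0]],[[0,0,0],[0,0,0]],[[0,0,0],[0,0,0]]]' 1 30
```

```text
clock: 3.88
ee_pos: [0.5414, 0.3027, 0.1126]
eef_rot: [179.9, -0.1, 86.4]
wrist_force: [-0.2, -0.3, 0.1]
grip_width: 0.0853
clock: 4.62
ee_pos: [0.5404, 0.302, 0.1114]
eef_rot: [-180.0, 0.0, 86.4]
wrist_force: [-1.0, -0.4, 1.7]
grip_width: 0.0361
```

```bash
python3 -m jog '[[[0.005,0.015,0.1],[0,0,-0.002]],[[0.01,0.025,0.2],[0,0,-0.004]],[[0.015,0.025,0.3],[0,0,-0.006]],[[0.02,0.015,0.4],[0,0,-0.009]],[[0.02,0,0.48],[0,0,-0.009]],[[0.02,-0.015,0.56],[0,0,-0.009]],[[0.02,-0.015,0.56],[0,0,-0.009]]]'
python3 - <<'E'
from h import *
t=grab('top','top3.png');s=grab('side','side3.png')
E
```

```text
clock: 5.5
ee_pos: [0.5428, 0.3004, 0.1683]
eef_rot: [180.0, -0.0, 84.8]
wrist_force: [-2.8, -1.3, 1.4]
grip_width: 0.0357
```

View pics/top3.png

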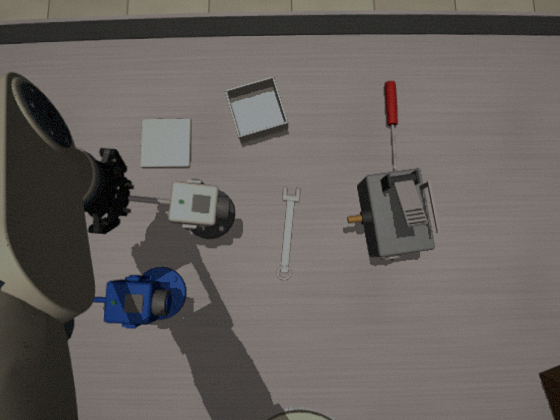

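```bash
python3 -m jog '[[[0,0,0],[0,0,0]],[[0,0,0],[0,0,0]],[[0,0,0],[0,0,0]],[[0,0,0],[0,0,0]],[[0,0,0],[0,0,0]]]' -1
python3 -m jog '[[[0,0,0.3],[0,0,0]],[[0,0,0.7],[0,0,0]],[[0,0,1.0],[0,0,0]],[[0,0.4,1.0],[0,0,0]],[[0,0.8,1.0],[0,0,0]]]'
python3 - <<'E'
from h import *
t=grab('top','top4.png');s=grab('side','side4.png')
cv2.imwrite('pics/z7.png',cv2.resize(s['image'][215:335,240:380,::-1],None,fx=5,fy=5,interpolation=cv2.INTER_CUBIC))
cv2.imwrite('pics/z8.png',cv2.resize(t['image'][155:275,110:250,::-1],None,fx=5,fy=5,interpolation=cv2.INTER_CUBIC))
E
```

```text
clock: 6.22
ee_pos: [0.5426, 0.3006, 0.1674]
eef_rot: [180.0, -0.0, 84.8]
wrist_force: [0.1, 0.5, -0.9]
grip_width: 0.0855
clock: 6.85
ee_pos: [0.5429, 0.3813, 0.2683]
eef_rot: [179.9, -0.1, 84.7]
wrist_force: [0.3, 0.4, -0.6]
grip_width: 0.0853
```

View pics/z7.png

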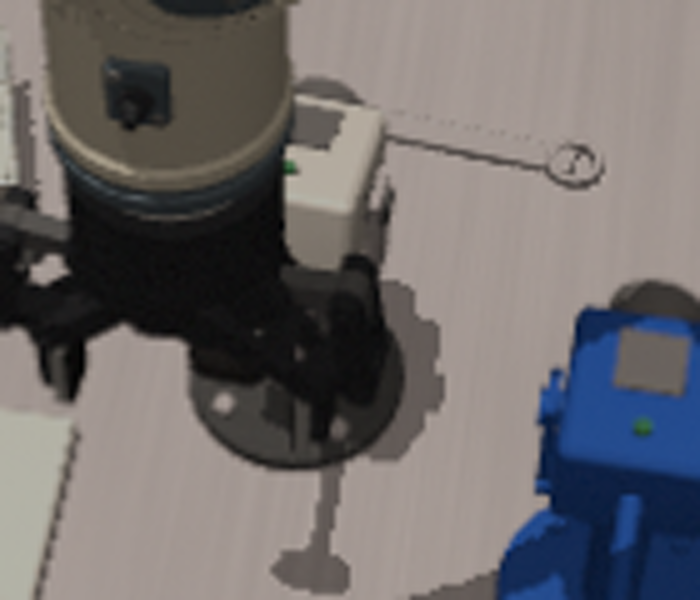

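View pics/z8.png

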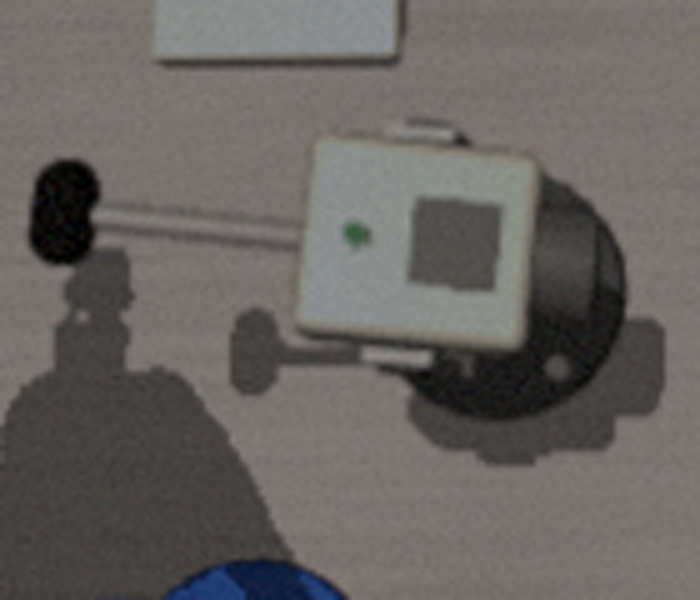

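```bash
python3 -m jog '[[[0,0,0.4],[0,0,0]],[[-0.4,0,0.8],[0,0,0]],[[-0.8,0,0.8],[0,0,0.01]],[[-1.0,-0.5,0.8],[0,0,0.02]],[[-1.0,-1.0,0.8],[0,0,0.02]]]' 1 60
python3 -m jog '[[[-0.3,-0.5,0],[0,0,0.01]],[[-0.5,-1.0,0],[0,0,0.02]]]'
python3 -m jog '[[[0,-0.5,0],[0,0,0.01]],[[0,-1.0,0],[0,0,0.02]]]'
python3 -m jog '[[[0,-0.5,0],[0,0,0.004]],[[0,-1.0,0],[0,0,0.008]]]'
python3 -m jog '[[[0,-0.5,0],[0,0,0]],[[0,-1.0,0],[0,0,0]],[[0,-1.0,0],[0,0,0]]]'
python3 - <<'E'
from h import *
t=grab('top','top5.png');s=grab('side','side5.png')
cv2.imwrite('pics/z9.png',cv2.resize(s['image'][215:335,240:380,::-1],None,fx=5,fy=5,interpolation=cv2.INTER_CUBIC))
cv2.imwrite('pics/z10.png',cv2.resize(t['image'][155:275,110:250,::-1],None,fx=5,fy=5,interpolation=cv2.INTER_CUBIC))
E
```

```text
clock: 7.58
ee_pos: [0.4409, 0.2792, 0.3474]
eef_rot: [-180.0, 0.0, 88.6]
wrist_force: [1.1, -0.1, 0.2]
grip_width: -0.0002
clock: 7.82
ee_pos: [0.3912, 0.1786, 0.3471]
eef_rot: [-180.0, 0.0, 92.1]
wrist_force: [1.2, -0.3, -0.2]
grip_width: 0.0001
clock: 8.07
ee_pos: [0.3918, 0.0787, 0.3475]
eef_rot: [179.9, 0.0, 95.7]
wrist_force: [0.9, -0.1, -0.2]
grip_width: -0.0
clock: 8.32
ee_pos: [0.3918, -0.0213, 0.3475]
eef_rot: [180.0, 0.0, 97.1]
wrist_force: [0.6, -0.3, -0.3]
grip_width: 0.0004
clock: 8.7
ee_pos: [0.3918, -0.1224, 0.3472]
eef_rot: [-180.0, 0.0, 96.8]
wrist_force: [-0.7, 0.9, 0.4]
grip_width: 0.0004
```

View pics/z9.png

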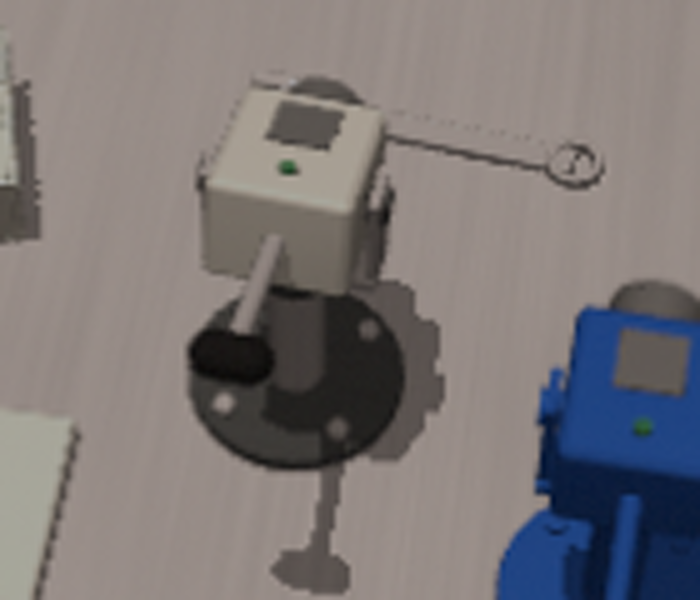

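View pics/z10.png

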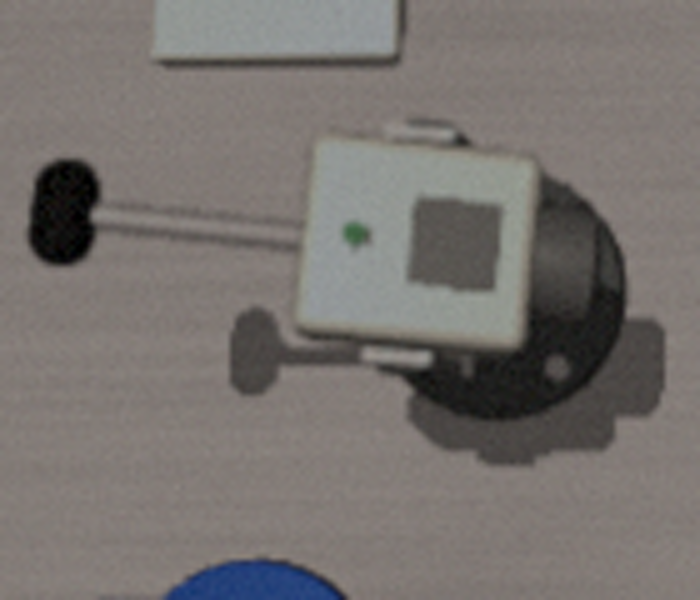

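Run:
```python
from h import *
from scipy.optimize import least_squares
t=grab('top');s=grab('side')
T=lambda x,y:(110+x/5,155+y/5); S=lambda x,y:(240+x/5,215+y/5)
print('grip',tri(t,T(64,212),s,S(232,356)))
C=[tri(t,T(*a),s,S(*b))[0] for a,b in (((318,134),(248,85)),((542,156),(387,111)),((523,350),(354,210)),((296,333),(203,190)))]
# order top: rear-far, front-far, front-near, rear-near ; side order: front-far(L), front-near(R), rear-near, rear-far
S4={'rf':(203,190),'ff':(248,85),'fn':(387,111),'rn':(354,210)};T4={'rf':(316,132),'ff':(542,155),'fn':(523,352),'rn':(295,333)}
sg={'rf':(-1,-1*-1),'ff':(1,1),'fn':(1,-1),'rn':(-1,-1)}
for k in S4: print(k,tri(t,T4[k],s,S4[k]) if 0 else tri(t,T(*T4[k]),s,S(*S4[k])))
P={}
for k,(a,b) in {'rf':(-.04,.035),'ff':(.04,.035),'fn':(.04,-.035),'rn':(-.04,-.035)}.items(): P[k]=(a,b,.028)
keys=list(P)
obj=np.array([P[k] for k in keys]+[(-.12,0,0)])
nz={'t':np.array([.5078,-.1032,.085]),'s':np.array([.5049,-.1014,.085])}
for nm,d,f,obs,g,pv in(('t',t,T,T4,(64,212),(.5347,.1816)),('s',s,S,S4,(232,356),(.5298,.186))):
    uv=np.array([f(*obs[k]) for k in keys]+[f(*g)])
    def M(h,ti):
        x=np.array([np.cos(h)*np.cos(ti),np.sin(h)*np.cos(ti),-np.sin(ti)]);y=np.array([-np.sin(h),np.cos(h),0]);return np.c_[x,y,np.cross(x,y)]
    r=least_squares(lambda p:(proj(d,np.array([p[2],p[3],.16])+obj@M(p[0],p[1]).T)-uv).ravel(),[-1.66,.25,*pv])
    p=r.x;v=nz[nm]-np.array([p[2],p[3],.16]);print(nm,np.degrees(p[:2]),p[2:],'want',np.degrees([np.arctan2(v[1],v[0]),-np.arcsin(v[2]/np.linalg.norm(v))]),'res',r.fun.round(1))
```

```text
grip (array([0.54152404, 0.29879615, 0.1880507 ]), np.float64(0.0032367229261113096))
rf (array([0.56871343, 0.21190206, 0.18718076]), np.float64(0.002406918091506246))
ff (array([0.56140689, 0.13592436, 0.17203766]), np.float64(0.0037463276657464526))
fn (array([0.49339363, 0.14203015, 0.17169845]), np.float64(0.0013168371458364115))
rn (array([0.49929129, 0.21627928, 0.19127093]), np.float64(0.0014658757636205194))
t [-95.01814911  15.70392253] [0.53176086 0.18237586] want [-94.79609118  14.66582486] res [-0.7 -0.8  1.  -0.   1.   0.5 -1.1 -0.1 -0.3  0.4]
s [-94.56177004  16.17812822] [0.52957241 0.18895142] want [-94.85700102  14.43352335] res [-0.2 -1.3 -0.8  0.2  0.6  0.2  0.3  0.4  0.1  0.5]
```

Heading matches the target within 0.3° and tilt within about 1°, so the aim is done. Next is the lever.

```bash
python3 -m jog '[[[0.5,-0.4,0],[0,0,0]],[[1.0,-0.79,0],[0,0,0]],[[1.0,-0.79,-0.5],[0,0,0]],[[1.0,-0.79,-1.0],[0,0,0]]]'
python3 -m jog '[[[0,0,-0.2],[0,0,0]],[[0,0,-0.37],[0,0,0]],[[0,0,-0.37],[0,0,0]],[[0,0,-0.37],[0,0,0]]]'
python3 - <<'E'
from h import *
t=grab('top','top6.png');s=grab('side','side6.png')
a=cv2.resize(t['image'][140:270,310:450,::-1],None,fx=5,fy=4.6,interpolation=cv2.INTER_CUBIC)
cv2.imwrite('pics/z11.png',a)
cv2.imwrite('pics/z12.png',cv2.resize(s['image'][100:220,250:390,::-1],None,fx=5,fy=5,interpolation=cv2.INTER_CUBIC))
print(robot.read_state()['ee_pos'],robot.read_state()['wrist_force'])
E
```

```text
clock: 9.4
ee_pos: [0.4936, -0.1974, 0.2462]
eef_rot: [180.0, 0.0, 97.2]
wrist_force: [0.7, -0.0, -0.4]
grip_width: -0.0002
clock: 9.9
ee_pos: [0.4933, -0.1983, 0.2114]
eef_rot: [179.9, 0.0, 97.1]
wrist_force: [0.8, -0.2, -0.3]
grip_width: 0.0002
[ 0.49323073 -0.19858652  0.21154418] [-0.20017414 -0.91819147 -0.33247942]
```

View pics/z11.png

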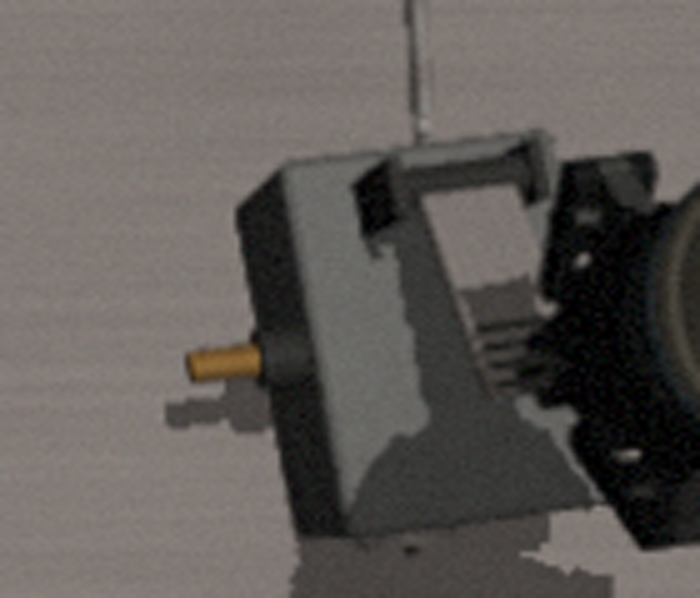

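View pics/z12.png

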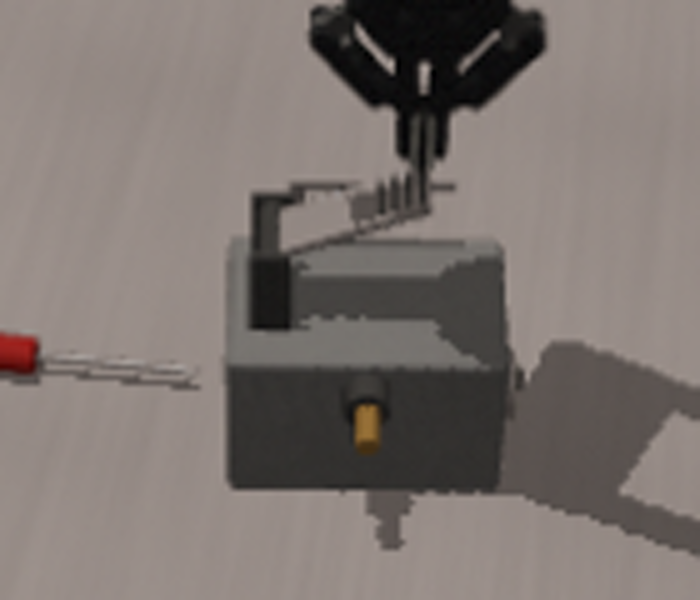

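```bash
python3 -m jog '[[[0.03,-0.025,-0.1],[0,0,0]],[[0.03,-0.025,-0.2],[0,0,0]],[[0.03,-0.025,-0.25],[0,0,0]],[[0.03,-0.025,-0.3],[0,0,0]],[[0.03,-0.025,-0.3],[0,0,0]]]'
python3 -m jog '[[[0,0,-0.05],[0,0,0]],[[0,0,-0.1],[0,0,0]],[[0,0,-0.15],[0,0,0]],[[0,0,-0.15],[0,0,0]]]'
python3 - <<'E'
from h import *
for i in range(4):
    t=grab('top');s=grab('side');r=robot.read_state();print(r['ee_pos'],r['wrist_force'])
cv2.imwrite('pics/z13.png',cv2.resize(s['image'][100:220,250:390,::-1],None,fx=5,fy=5,interpolation=cv2.INTER_CUBIC))
E
```

```text
clock: 10.62
ee_pos: [0.4956, -0.201, 0.1802]
eef_rot: [-180.0, 0.0, 97.0]
wrist_force: [-0.6, -0.2, 4.3]
grip_width: 0.0001
clock: 11.12
ee_pos: [0.4954, -0.201, 0.1655]
eef_rot: [-180.0, 0.0, 97.1]
wrist_force: [-1.9, -1.1, 7.3]
grip_width: 0.0001
[ 0.4954728  -0.20104927  0.16572201] [-1.64981121 -0.26634796  6.98402688]
[ 0.49548781 -0.20104146  0.16578522] [-2.27964036 -0.03483581  6.84235938]
[ 0.49552111 -0.20105546  0.1658337 ] [-2.2957538  -0.83891399  6.98960942]
[ 0.49550012 -0.20104968  0.16581798] [-1.86329821  0.31312162  5.98053197]
```

View pics/z13.png

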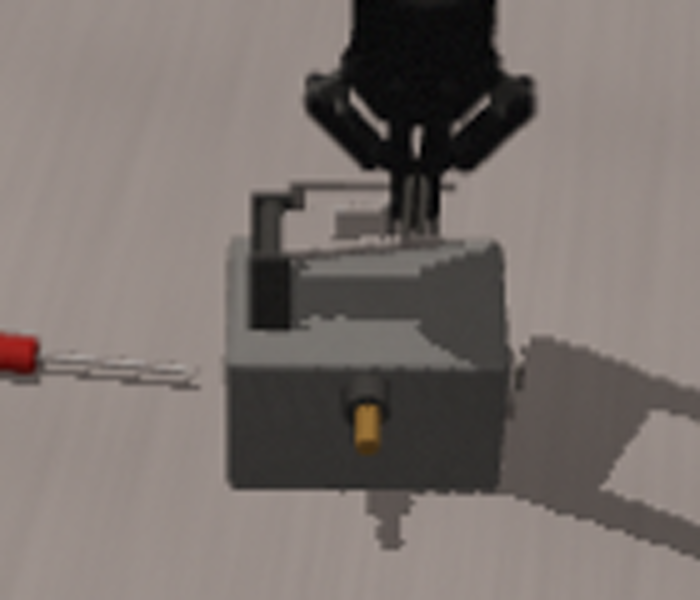

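```bash
python3 -m jog '[[[0,0,-0.04],[0,0,0]],[[0,0,-0.08],[0,0,0]],[[0,0,-0.11],[0,0,0]],[[0,0,-0.117],[0,0,0]],[[0,0,-0.117],[0,0,0]],[[0,0,-0.117],[0,0,0]]]'
python3 - <<'E'
from h import *
F=[]
for i in range(5):
    t=grab('top');s=grab('side');r=robot.read_state();F.append([*r['ee_pos'],*r['wrist_force']])
print(np.mean(F,0).round(4))
cv2.imwrite('pics/z14.png',cv2.resize(s['image'][110:190,270:370,::-1],None,fx=7,fy=7,interpolation=cv2.INTER_CUBIC))
cv2.imwrite('pics/z15.png',cv2.resize(t['image'][140:270,310:450,::-1],None,fx=5,fy=4.6,interpolation=cv2.INTER_CUBIC))
# predicted side px for level lever top far/near edges & rail top, bias-corrected by side estimate of dispenser
c=np.array([.5153,-.1946]);a=np.radians(7.6);R=np.array([[np.cos(a),-np.sin(a)],[np.sin(a),np.cos(a)]])
for nm,th in(('level',0),('+.05up',.05),('-.05',-.05)):
  for x in(-.2,): pass
  L=[]
  for l in(.03,.095):
    P=c+R@np.array([.055-l*np.cos(th),.018]);L.append([*P,.154+l*np.sin(th)])
  print(nm,((proj(s,L)-[270,110])*7).round())
E
```

```text
clock: 12.28
ee_pos: [0.4949, -0.2011, 0.154]
eef_rot: [-179.9, 0.0, 97.1]
wrist_force: [-4.6, -1.3, 8.2]
grip_width: 0.0
[ 0.4949 -0.2011  0.1541 -4.7091 -1.1599  7.9911]
level [[317. 293.]
 [482. 294.]]
+.05up [[317. 290.]
 [482. 285.]]
-.05 [[317. 295.]
 [481. 303.]]
```

View pics/z14.png

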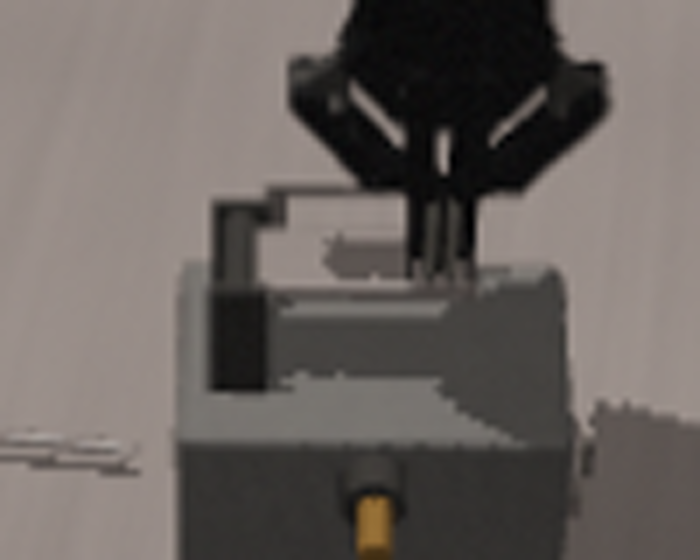

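View pics/z15.png

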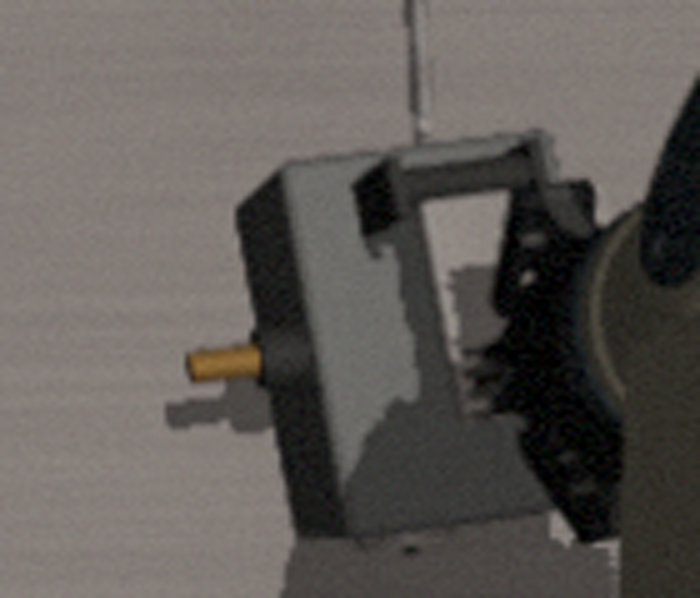

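The lever's edge is level in the side view, at rows 288–290. TCP z is 0.154 and the push is 8.0 N, which matches level. I'll hold it there now.

```bash
python3 -m jog '[[[0,0,0],[0,0,0]],[[0,0,0],[0,0,0]],[[0,0,0],[0,0,0]],[[0,0,0],[0,0,0]],[[0,0,0],[0,0,0]],[[0,0,0],[0,0,0]],[[0,0,0],[0,0,0]],[[0,0,0],[0,0,0]]]'
python3 -m jog '[[[0,0,0],[0,0,0]],[[0,0,0],[0,0,0]],[[0,0,0],[0,0,0]],[[0,0,0],[0,0,0]],[[0,0,0],[0,0,0]],[[0,0,0],[0,0,0]],[[0,0,0],[0,0,0]],[[0,0,0],[0,0,0]]]'
python3 -m jog '[[[0,0,0],[0,0,0]],[[0,0,0],[0,0,0]],[[0,0,0],[0,0,0]],[[0,0,0],[0,0,0]],[[0,0,0],[0,0,0]],[[0,0,0],[0,0,0]],[[0,0,0],[0,0,0]],[[0,0,0],[0,0,0]]]'
python3 - <<'E'
from h import *
t=grab('top','topf.png');s=grab('side','sidef.png')
for n,r in(('top',(slice(155,275),slice(110,250))),('side',(slice(215,335),slice(240,330)))):
    a=cv2.imread(f'pics/{n}5.png')[r].astype(float);b=cv2.imread(f'pics/{n}f.png')[r].astype(float)
    print(n,cv2.phaseCorrelate(a.mean(2),b.mean(2)),np.abs(a-b).mean())
E
```

```text
clock: 13.78
ee_pos: [0.4949, -0.2011, 0.1541]
eef_rot: [-179.9, 0.0, 97.1]
wrist_force: [-3.8, -0.6, 7.5]
grip_width: 0.0
clock: 14.78
ee_pos: [0.4949, -0.2011, 0.1541]
eef_rot: [-179.9, 0.0, 97.1]
wrist_force: [-5.2, -1.4, 8.4]
grip_width: 0.0003
clock: 15.78
ee_pos: [0.4949, -0.2011, 0.1541]
eef_rot: [-179.9, 0.0, 97.1]
wrist_force: [-5.3, -1.9, 8.1]
grip_width: 0.0001
top ((0.03581857174238223, -0.004234152162283067), 0.9879178116709709) 2.594920634920635
side ((0.008100089747976824, -0.008621742968273338), 0.9970497841881129) 1.8647222222222222
```

View pics/sidef.png

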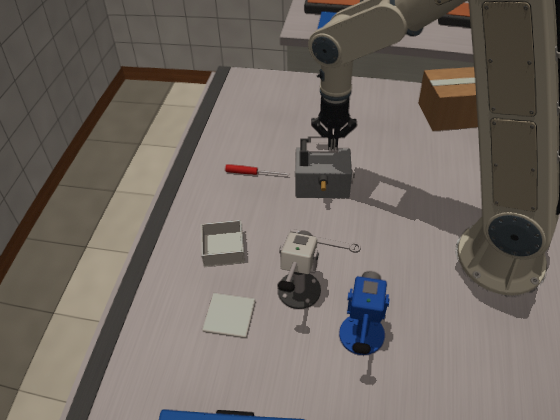

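The head hasn't moved since I released it (about 0.04 px shift or less), the bystanders are where they were, and the lever is held level. Handing in.

```bash
python3 -c "
from rig import workorder
print(workorder.hand_in())"
```

```text
the job is handed in; nothing more can be done
None
```

I aimed the white detector's snout at the nozzle tip using its rear handle and let go. Then I pressed the dispenser lever to level, held it there for over 3 s, and handed the job in at about 16 s, still holding it.

- **Lever:** during the hold the fingertips stayed at z = 0.1541 m, where level is 0.154 m. The push was 7.5–8.4 N against about 8 N expected at level, and the side view showed the lever level.
- **Heading:** the head points within about 0.3° of the nozzle tip.
- **Tilt:** this is less certain, because my checks disagreed. The corner fits read 15.7° and 16.2°, about 1–1.7° too far down against 14.4–14.7° wanted. The handle position put it between 13.5° and 15°. I judged it within about 1° and left it uncorrected.
- **After release:** the head did not move while I worked the lever. The wrench, screwdriver, junction box and box cover look untouched in the final side view.
- **Camera mismatch:** the two cameras disagreed by 2–5 mm on positions, so I averaged them.

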